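Lay two boiled-egg breakfasts

ROBOT

A 6-joint arm with a two-finger parallel gripper is mounted at the origin on the work surface. World frame = base frame: x ahead of the robot, y to its left, z up, the work surface at z = 0. Lengths are in m, angles in rad, forces in N, time in s.
With the tool pointing down it reaches from about 0.35 to 0.775 m from the base axis. Payload 5.5 kg.
Tool frame: the origin (TCP) lies between the finger pads, 19 mm behind the fingertips; this is the grasp point; z points along the fingers, y is the direction in which the jaws open and shut (so a half turn about z gives the same grasp; the last joint's range is limited). The gripper opens to 85 mm and grips with 20 to 120 N. Pads are 22 mm wide; open, the fingers measure 114 mm over their backs; the gripper's body (76 mm by 85 mm) begins 54 mm behind the grasp point. The pads swing forward as they close: fully open they stand 13 mm farther back than shut.
Start: joints at [0.996, 0.313, 0.046, 1.304, 0, 1.431], TCP at [0.242, 0.522, 0.25] pointing down, gripper open.
Joint ranges: [-2.76, 2.76], [-0.86, 1.69], [-1.03, 1.26], [-2.2, 2.34], [-1.47, 1.5], [-3.14, 3.14]. Speed limits (rad/s): [2.57, 2.57, 3.14, 3.14, 3.14, 3.14].

INTERFACE

Orientations are given as a unit quaternion [w, x, y, z].
In Python, from workcell import * gives the robot as it stands. The module is installed in compiled form; this text tells all that it offers.
- The arm moves only by the shell command python3 -m crank 'ROWS' [FORCE]. ROWS is JSON, a list of rows, each a list of 7 numbers: the shift along the tool's x, y, z in mm, then the turn, a rotation vector about the tool's x, y, z in degrees, then the opening, from 0 (shut) to 1 (fully open). A call has exactly 8 rows; each row shifts and turns the commanded pose from where the row before left it, along the tool's axes as they then stand; what a row does not reach is not made up. A row lasts 1/8 s, in which the tool goes at most 62.5 mm and 10.7 degrees, less where a joint would pass 70% of its speed; a pose out of reach is approached as far as the arm can. A call with a gripper value outside its range is refused whole. The fingers move at their own pace and stop on an object; FORCE is the grip in N (left out, the last holds). Time passes only in rows, so rows that do not move let the fingers close, or fill a call up. It gives the time, the measured TCP pose, the force and the opening at its end, in the units of the state.
- get_state(): the state, without advancing time (a new reading comes with each control period).
- read_camera(name): name is "side" or "top"; returns the picture (400x640x3 uint8, blue, green, red); there is no depth.
- calibration(name): a dict with "fx", "fy", "cx", "cy" (pixels), "extrinsics" (4x4, takes a point from world to camera coordinates). Camera axes: x right, y down, z forward; pixel columns grow to the right and rows downward; lengths in m; the calibration is good to about 2 mm. A picture is of the moment at which its call begins. calibration takes no time and is no camera call.
- hand_in(): hands the job in, once; it reports no verdict.
The state is a dict: "clock": time; "joint_pos": joint angles; "qvel": joint speeds; "tau": joint torques, N m; "tcp_pos": TCP position; "orientation": TCP orientation; "wrist_force": force on the tool from outside, world axes, zero at the start; "ft_torque": the same for the moment, N m; "finger_gap": finger opening in m.
Only numpy, scipy, OpenCV 4.12 (cv2) and the standard library are available. Lean on these libraries where they do the work, as an engineer would, in place of code of your own. Each camera call takes 0.05 s, during which the arm holds its last target.

TASK

Lay breakfast for two: take the two tall egg cups out of the open drawer and stand one upright in the middle of each small wooden breakfast board, and in each cup set a hen's egg (one of the big ones) upright, blunt end down as it is now. Leave the little quail eggs in the egg strip and the wide, low baking cups in the drawer where they are, and do not let a hen's egg drop.

Things in the scene. Friction and masses are not known exactly. Their poses are not given: they have to be found in the camera images.
- cup_a: Grey silicone egg cup, rigid, 40 g, 45 mm tall: foot 44 mm across, waist 35 mm at 14 mm up, then an upright band 44 mm across from 21 mm to the rim at 45 mm (grip there), mouth 36 mm. Origin: centre of its underside. Stands on the drawer floor, 15 mm above the work surface, in one of four places two by two 104 mm apart; at the start its x lies across the drawer (222 mm inside), y along its slide.
- cup_b: Like cup_a, interchangeable with it. The drawer is steel, open, walls 48 mm above the work surface; every cup's centre is at least 55 mm from the walls. The drawer runs in under a steel shelf on the +y side: top 75 mm high, front edge 40 mm or more beyond the cups' centres; egg cooker, jar and cutting board stand back on it, 150 mm or more beyond the cups.
- baking_cup_a: Silicone baking cup, grey like the egg cups but wide and low: 30 mm tall, 48 mm across the foot, 68 mm across the rim, hollow, 25 g. Origin: centre of its underside. Stands in one of the four places in the drawer; stays there (a nudge under 30 mm is tolerated).
- baking_cup_b: Like baking_cup_a, stays in the drawer too.
- hen_egg_a: Hen's egg, 60 g, 44 mm across, 57 mm tall, blunt end down. Origin: centre of the round lower end (radius 22 mm), on the long axis, 22 mm above the lowest point, 35 mm below the tip; z to the tip. Widest from the origin to 6 mm above: grip there, TCP about 10 mm above the origin. Starts in an egg-strip pocket, origin 30 mm above the work surface; its x then points across the row: close along x.
- hen_egg_b: Like hen_egg_a, interchangeable with it. The fixed grey-brown pulp egg strip has four pockets in a straight row, 62 mm apart, 39 mm wide outside, rims 17 mm above the work surface; base 52 by 252 mm, 3 mm thick. Seated in an egg cup, an egg centres itself on the rim, its origin 12 to 13 mm above the rim (57 to 58 mm above the cup's underside).
- quail_egg_a: Quail egg, same plain shell but small: 27 mm across, 34 mm tall, 12 g. Origin 13.5 mm above its lowest point. Stands in one of the four pockets of the egg strip, origin 17 mm and top 37 mm above the work surface; stays there (a nudge under 30 mm is tolerated).
- quail_egg_b: Like quail_egg_a, stays in the egg strip too.
- board_a: Small light-wood breakfast board, fixed, 130 mm (x) by 170 mm (y), 12 mm thick, flat on the work surface, a small dark hanging hole drawn near one corner. Origin: centre of its underside; the top face is 12 mm higher.
- board_b: Like board_a; either egg cup may go on either board.
Mind the look-alikes: they are no part of the job. What is shaped like the hen_egg_b but blue or orange is not meant.

How it is judged:
At the end, for the whole second after the job is handed in: On each board one egg cup, upright (0.12 rad), within 15 mm of the board's centre; in each cup one hen's egg, seated on the rim within 8 mm of the cup's axis, upright (0.4 rad); all at rest; quail eggs and baking cups within 30 mm of their start (((horizontal distance between cup_a and board_a below 0.015 m and z of cup_a in the frame of board_a between 0.008 and 0.016 m and horizontal distance between cup_b and board_b below 0.015 m and z of cup_b in the frame of board_b between 0.008 and 0.016 m) or (horizontal distance between cup_a and board_b below 0.015 m and z of cup_a in the frame of board_b between 0.008 and 0.016 m and horizontal distance between cup_b and board_a below 0.015 m and z of cup_b in the frame of board_a between 0.008 and 0.016 m)) and ((horizontal distance between hen_egg_a and cup_a below 0.008 m and z of hen_egg_a in the frame of cup_a between 0.05 and 0.064 m and horizontal distance between hen_egg_b and cup_b below 0.008 m and z of hen_egg_b in the frame of cup_b between 0.05 and 0.064 m) or (horizontal distance between hen_egg_a and cup_b below 0.008 m and z of hen_egg_a in the frame of cup_b between 0.05 and 0.064 m and horizontal distance between hen_egg_b and cup_a below 0.008 m and z of hen_egg_b in the frame of cup_a between 0.05 and 0.064 m)) and angle between each of cup_a, cup_b's own z axis and vertical below 0.12 rad and linear speed of each of cup_a, cup_b, hen_egg_a, hen_egg_b below 0.02 m/s and angle between each of hen_egg_a, hen_egg_b's own z axis and vertical below 0.4 rad and distance of each of baking_cup_a, baking_cup_b, quail_egg_a, quail_egg_b from where it was at the start of the episode below 0.03 m); the robot touches nothing.
It fails at once if a hen's egg (a) is dropped or knocked away: moving faster than 0.7 m/s (a fall of some 25 mm) with no finger on it (contact force between hen_egg_a and the fingers below 0.05 N and linear speed of hen_egg_a above 0.7 m/s).
It fails at once if a hen's egg (b) is dropped or knocked away: moving faster than 0.7 m/s (a fall of some 25 mm) with no finger on it (contact force between hen_egg_b and the fingers below 0.05 N and linear speed of hen_egg_b above 0.7 m/s).
It fails at once if a baking cup is moved more than 30 mm (distance of any of baking_cup_a, baking_cup_b from where it was at the start of the episode above 0.03 m).
It fails at once if a quail egg is moved more than 30 mm (distance of any of quail_egg_a, quail_egg_b from where it was at the start of the episode above 0.03 m).
It also fails if it takes over 104 s, if anything falls off the work surface, if the arm or the gripper's body presses on something with over 40 N, if the wrist force passes 120 N, or if a joint passes its speed limit or range.

## Working session

There is one attempt and no reset: what is moved stays moved. The work goes in short steps, Python scripts to look and compute and a shell command to move; the robot and the scene stay as the last step left them, time stands still between calls to the robot, and variables do not carry over. Pictures are saved under pics/ and viewed, and the job is handed in when it is done.

```bash
mkdir -p pics; python3 - <<'E'
from workcell import *
import cv2
for n in("top","side"):
    cv2.imwrite(f"pics/{n}0.png",read_camera(n)); c=calibration(n); print(n,c["fx"],c["cx"],c["cy"],c["extrinsics"])
s=get_state();print(s)
E
```

```text
top 387.1130793030942 317.26205630919895 200.88476946995542 [[ 0.00507642 -0.9998695  -0.01533674 -0.02773585]
 [-0.98782358 -0.00262923 -0.15555598  0.54332434]
 [ 0.15549536  0.01593966 -0.98770801  1.05931401]
 [ 0.          0.          0.          1.        ]]
side 410.567349556625 320.69577958454926 199.51329455092434 [[ 0.97028954 -0.24149711 -0.01474266 -0.54302291]
 [-0.19700363 -0.75321106 -0.62758479  0.11294724]
 [ 0.14045558  0.61184331 -0.77840863  1.05512935]
 [ 0.          0.          0.          1.        ]]
{'clock': 0.1, 'joint_pos': array([9.96416142e-01, 3.13942632e-01, 4.50846892e-02, 1.30360355e+00,
       2.05624886e-06, 1.43118980e+00]), 'qvel': array([-2.02811125e-05, -2.97560979e-03,  1.48625415e-03,  2.32144842e-04,
        3.78405159e-04, -4.32450744e-04]), 'tau': array([ 3.81222446e-03, -4.81725597e+01,  2.99244869e+01,  1.26621587e-02,
       -7.72029898e-05, -1.55300690e-06]), 'tcp_pos': array([0.24196885, 0.5211355 , 0.24918493]), 'orientation': array([-2.91916624e-04,  2.15678618e-01,  9.76464050e-01, -7.79730591e-04]), 'wrist_force': array([0.04812663, 0.41380658, 0.25222052]), 'ft_torque': array([-0.00368199, -0.04097069, -0.02375122]), 'finger_gap': 0.08517052001229271}
```

View pics/top0.png

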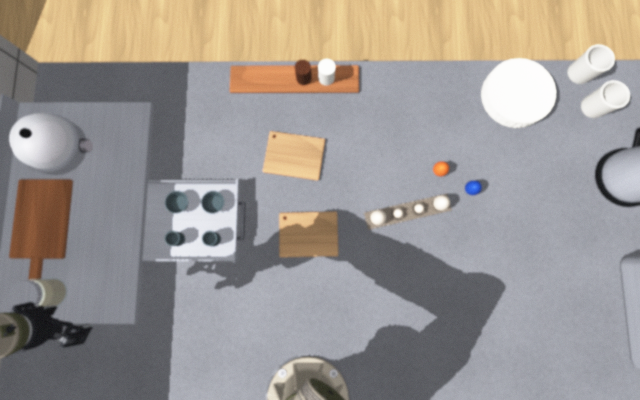

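View pics/side0.png

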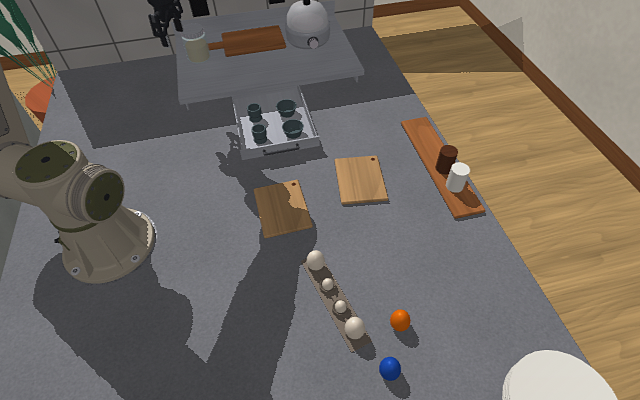

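```bash
cat > h.py <<'E'
from workcell import *
import cv2,numpy as np
def ray(n,u,v,z):
    c=calibration(n);E=np.array(c["extrinsics"]);R=E[:3,:3];t=E[:3,3];o=-R.T@t
    d=R.T@np.array([(u-c["cx"])/c["fx"],(v-c["cy"])/c["fy"],1]);return o+d*(z-o[2])/d[2]
def proj(n,p):
    c=calibration(n);E=np.array(c["extrinsics"]);q=E[:3,:3]@p+E[:3,3];return np.array([c["cx"]+c["fx"]*q[0]/q[2],c["cy"]+c["fy"]*q[1]/q[2]])
def tri(u1,u2):
    A=[];b=[]
    o=[];
    for n,u in(("top",u1),("side",u2)):
        p=ray(n,*u,0);q=ray(n,*u,.5);d=(q-p)/np.linalg.norm(q-p);P=np.eye(3)-np.outer(d,d);A.append(P);b.append(P@p)
    return np.linalg.lstsq(np.vstack(A),np.hstack(b),rcond=None)[0]
E
python3 - <<'E'
import cv2
t=cv2.imread("pics/top0.png");s=cv2.imread("pics/side0.png")
cv2.imwrite("pics/t_dr.png",cv2.resize(t[165:275,135:255],None,fx=5,fy=5,interpolation=cv2.INTER_CUBIC))
cv2.imwrite("pics/t_bd.png",cv2.resize(t[120:270,255:475],None,fx=3.6,fy=3.6,interpolation=cv2.INTER_CUBIC))
cv2.imwrite("pics/s_dr.png",cv2.resize(s[80:165,220:330],None,fx=6,fy=6,interpolation=cv2.INTER_CUBIC))
E
```

```text
(no output)
```

View pics/t_dr.png

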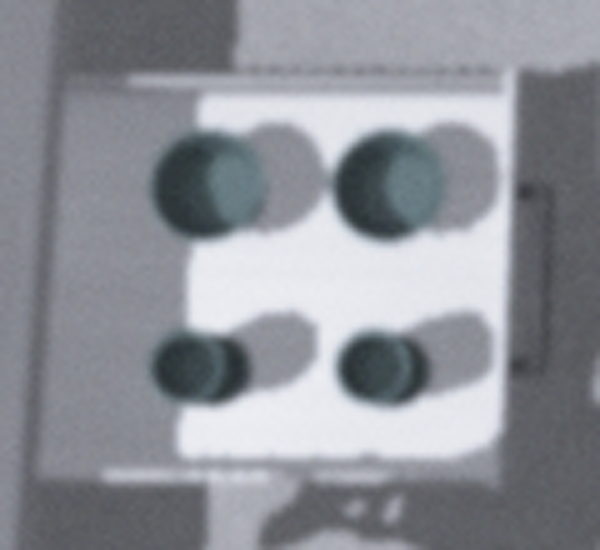

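View pics/t_bd.png

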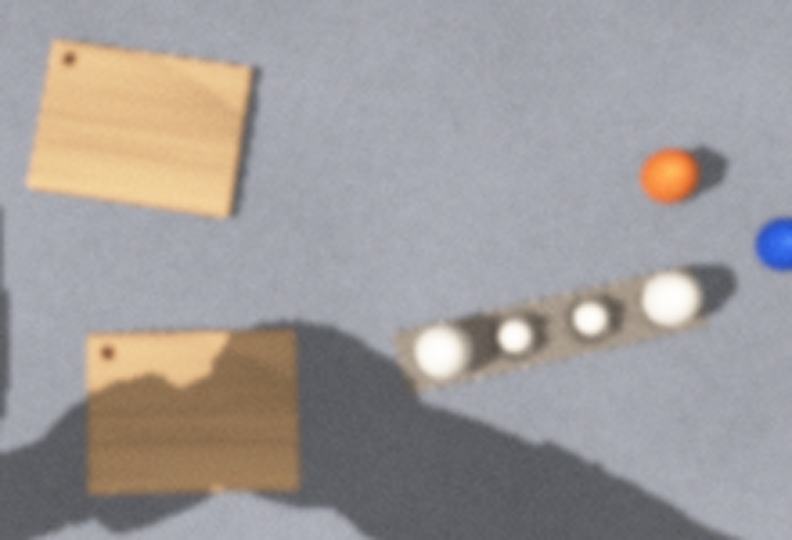

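View pics/s_dr.png

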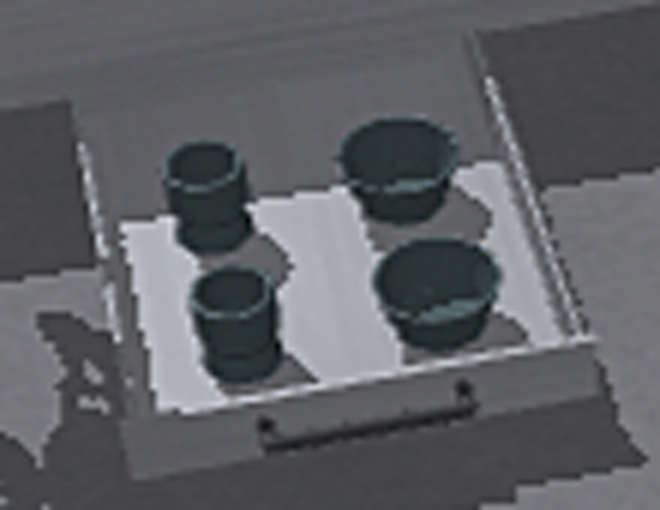

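```bash
python3 - <<'E'
from h import *
np.set_printoptions(precision=4,suppress=True)
for a,b in(((172.6,238.1),(253.7,107.1)),((209.8,238.1),(258.6,128.1))):
    print("cup",ray("top",*a,.06),ray("side",*b,.06),tri(a,b))
for n,roi in(("top",(360,190,455,230)),("side",(300,245,372,345))):
    im=cv2.imread(f"pics/{n}0.png");x0,y0,x1,y1=roi
    h=cv2.cvtColor(im[y0:y1,x0:x1],cv2.COLOR_BGR2HSV)
    m=((h[...,2]>150)&(h[...,1]<75)).astype(np.uint8)
    if n=="top": m=((h[...,2]>195)&(h[...,1]<60)).astype(np.uint8)
    k,l,st,ce=cv2.connectedComponentsWithStats(m)
    for i in range(1,k):
        if st[i,4]>30:
            x,y,w,hh,A=st[i]; c=ce[i]+[x0,y0]; print(n,c,st[i],"z30",ray(n,*c,.0335)[:2])
im=cv2.imread("pics/top0.png");h=cv2.cvtColor(im,cv2.COLOR_BGR2HSV)
m=((h[...,1]>70)&(h[...,0]<28)&(h[...,0]>8)).astype(np.uint8);m[:125]=0;m[265:]=0;m[:,:255]=0;m[:,345:]=0
k,l,st,ce=cv2.connectedComponentsWithStats(m)
for i in range(1,k):
    if st[i,4]>500:
        cs,_=cv2.findContours((l==i).astype(np.uint8),0,1);hu=cv2.convexHull(max(cs,key=len)).astype(np.float32)
        r=cv2.minAreaRect(hu);M=cv2.boxPoints(r);print("board",r,[ray("top",*p,.012)[:2].round(4) for p in M],ray("top",*r[0],.012),st[i])
im=cv2.imread("pics/side0.png");h=cv2.cvtColor(im,cv2.COLOR_BGR2HSV)
m=((h[...,1]>70)&(h[...,0]<28)&(h[...,0]>8)).astype(np.uint8);m[:145]=0;m[245:]=0;m[:,:245]=0;m[:,400:]=0
k,l,st,ce=cv2.connectedComponentsWithStats(m)
for i in range(1,k):
    if st[i,4]>500: print(st[i],ce[i],ray("side",*ce[i],.010))
E
```

```text
cup [0.4351 0.3748 0.06  ] [0.4353 0.3741 0.06  ] [0.4352 0.3751 0.0592]
cup [0.4355 0.2712 0.06  ] [0.4355 0.2714 0.06  ] [0.4355 0.2711 0.0602]
top [440.4889 202.6611] [ 73   6  16  15 180] z30 [ 0.5406 -0.3771]
top [418.4    208.0667] [54 14  9  9 60] z30 [ 0.5249 -0.3138]
top [397.5 213. ] [34 19  8  9 60] z30 [ 0.5105 -0.254 ]
top [376.5305 217.3841] [ 10  20  14  15 164] z30 [ 0.4978 -0.1942]
side [313.0268 255.1875] [  7   5  14  12 112] z30 [ 0.4952 -0.1849]
side [326.0833 281.3542] [22 33 10  8 48] z30 [ 0.5082 -0.26  ]
side [339.1228 303.5965] [35 55 10  8 57] z30 [ 0.5225 -0.3198]
side [352.4686 323.32  ] [ 45  72  17  14 175] z30 [ 0.538  -0.3702]
board ((293.7221374511719, 155.12550354003906), (56.714332580566406, 41.87628173828125), 8.426968574523926) [array([0.6355, 0.1375]), array([0.7636, 0.1224]), array([ 0.7375, -0.0469]), array([ 0.6106, -0.0291])] [0.6862 0.0458 0.012 ] [ 263  131   62   49 2353]
board ((308.0, 234.0), (44.0, 58.0), 90.0) [array([0.5151, 0.0863]), array([ 0.5156, -0.0827]), array([ 0.3889, -0.0824]), array([0.388 , 0.0837])] [0.4513 0.0011 0.012 ] [ 279  212   59   45 2557]
[ 334  155   54   50 2086] [360.0551 179.803 ] [0.6842 0.037  0.01  ]
[ 254  180   59   58 2427] [281.8817 208.5311] [ 0.45   -0.0083  0.01  ]
```

```bash
python3 - <<'E'
from h import *
s=cv2.imread("pics/side0.png").copy()
z=cv2.resize(s[145:245,245:400],None,fx=5,fy=5,interpolation=cv2.INTER_CUBIC)
for R,o in(((0.6862,.0458),-8.0),((.4513,.0011),0)):
    a=np.radians(o)
    for sg in(1,-1):
      P=[]
      for dx,dy in((65,85),(65,-85),(-65,-85),(-65,85)):
        dx/=1000;dy/=1000
        P.append((proj("side",[R[0]+np.cos(sg*a)*dx-np.sin(sg*a)*dy,R[1]+np.sin(sg*a)*dx+np.cos(sg*a)*dy,.012])-[245,145])*5+2)
      cv2.polylines(z,[np.int32(P)],True,(0,0,255) if sg<0 else (255,0,0),1)
cv2.imwrite("pics/s_bd.png",z)
z=cv2.resize(s[240:355,295:415],None,fx=5,fy=5,interpolation=cv2.INTER_CUBIC)
for x,y in((.4976,-.196),(.5405,-.3785)):
    for h in(.008,.065,.03):
        p=(proj("side",[x,y,h])-[295,240])*5+2; cv2.circle(z,(int(p[0]),int(p[1])),3,(0,0,255),-1)
    r=int(5*.022*410/1.05)
    cv2.circle(z,(int(p[0]),int(p[1])),r,(0,255,0),1)
cv2.imwrite("pics/s_eg.png",z)
E
```

```text
(no output)
```

View pics/s_bd.png

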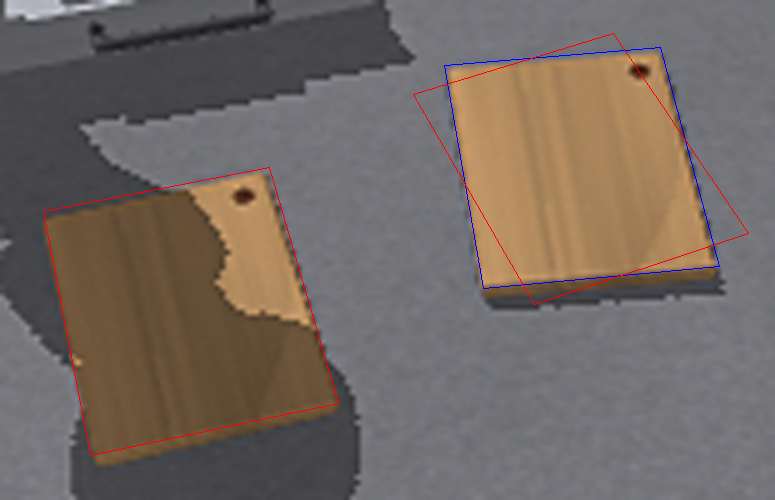

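View pics/s_eg.png

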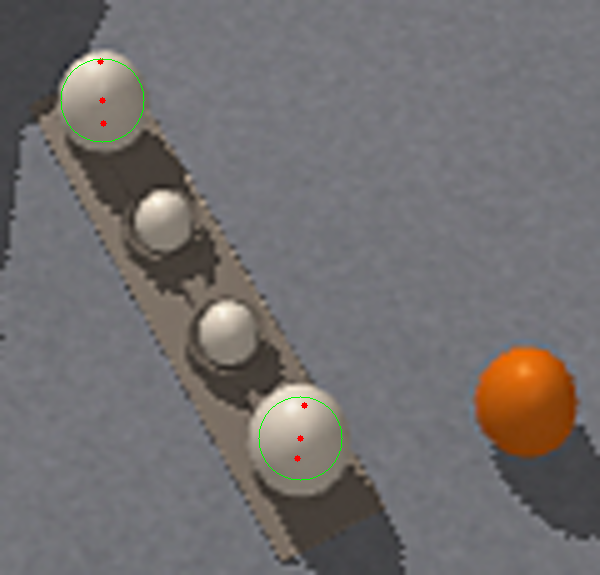

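```bash
python3 -m crank '[[0,0,0,0,0,9.3,0.78],[0,0,0,0,0,9.3,0.78],[0,0,0,0,0,9.3,0.78],[0,0,0,0,0,9.3,0.78],[0,0,0,0,0,9.3,0.78],[0,0,0,0,0,9.3,0.78],[0,0,0,0,0,9.3,0.78],[0,0,0,0,0,0,0.78]]' 30
```

```text
clock: 1.1
tcp_pos: [0.2421, 0.5213, 0.2496]
orientation: [0.0, 0.707, 0.708, -0.0]
wrist_force: [0.1, 0.1, -0.2]
finger_gap: 0.0664
```

```bash
python3 -m crank '[[-40,30,0,0,0,0,0.78],[-40,30,0,0,0,0,0.78],[-40,30,0,0,0,0,0.78],[-40,30,0,0,0,0,0.78],[-40,30,10,0,0,0,0.78],[-30,30,30,0,0,0,0.78],[-20.3,13.4,40,0,0,0,0.78],[0,0,40,0,0,0,0.78]]'
```

```text
clock: 2.1
tcp_pos: [0.4369, 0.2697, 0.129]
orientation: [0.0, 0.707, 0.707, 0.0]
wrist_force: [0.4, 0.9, -1.0]
finger_gap: 0.0669
```

```bash
python3 -m crank '[[1,-1.2,20,0,0,0,0.78],[0,0,20,0,0,0,0.78],[0,0,20,0,0,0,0.78],[0,0,20,0,0,0,0.78],[0,0,0,0,0,0,0.78],[0,0,0,0,0,0,0.3],[0,0,0,0,0,0,0.3],[0,0,0,0,0,0,0.3]]' 30
```

```text
clock: 3.1
tcp_pos: [0.435, 0.2725, 0.051]
orientation: [0.0, 0.707, 0.707, 0.001]
wrist_force: [-0.1, 0.9, 2.4]
finger_gap: 0.0416
```

```bash
python3 -m crank '[[0,0,0,0,0,0,0.3],[0,0,0,0,0,0,0.3],[0,0,-10,0,0,0,0.3],[0,0,-20,0,0,0,0.3],[0,0,-30,0,0,0,0.3],[0,0,-40,0,0,0,0.3],[0,0,0,0,0,0,0.3],[0,0,0,0,0,0,0.3]]'; python3 - <<'E'
from h import *
cv2.imwrite("pics/s1.png",cv2.resize(read_camera("side")[60:200,180:360],None,fx=4,fy=4))
E
```

```text
clock: 4.1
tcp_pos: [0.4341, 0.2721, 0.1498]
orientation: [-0.0, 0.707, 0.707, -0.0]
wrist_force: [-0.2, -0.3, -0.7]
finger_gap: 0.0422
```

View pics/s1.png

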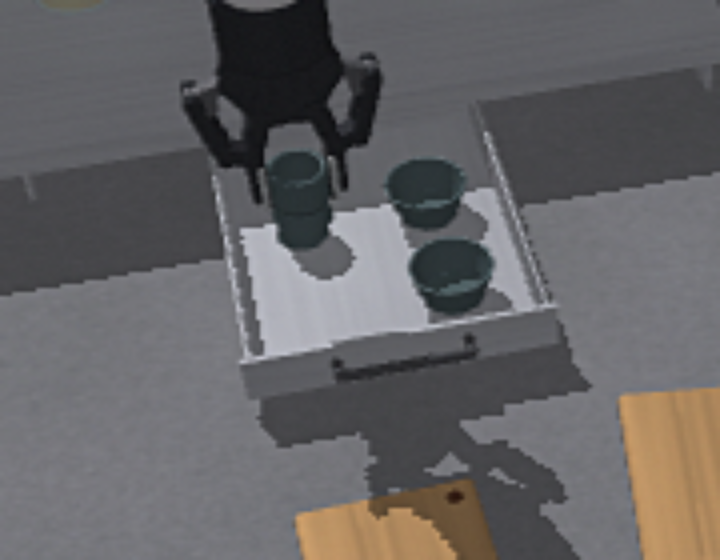

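```bash
python3 -m crank '[[-20,21,0,0,0,0,0.3],[-38,42,0,0,0,0,0.3],[-38,42,0,0,0,0,0.3],[-38,42,0,0,0,0,0.3],[-38,42,0,0,0,0,0.3],[-38,42,0,0,0,0,0.3],[-16,21,30,0,0,0,0.3],[0,0,30,0,0,0,0.3]]'
```

```text
clock: 5.15
tcp_pos: [0.6873, 0.0439, 0.0871]
orientation: [-0.0, 0.708, 0.706, -0.0]
wrist_force: [-0.7, 0.6, -0.8]
finger_gap: 0.042
```

```bash
python3 -m crank '[[0,0,10,0,0,0,0.3],[0,0,10,0,0,0,0.3],[0,0,0,0,0,0,0.3],[0,0,0,0,0,0,0.3],[0,0,0,0,0,0,0.3],[0,0,0,0,0,0,0.3],[0,0,0,0,0,0,0.3],[0,0,0,0,0,0,0.3]]'; python3 - <<'E'
from h import *
cv2.imwrite("pics/s2.png",cv2.resize(read_camera("side")[100:240,270:450],None,fx=4,fy=4))
E
```

```text
clock: 6.15
tcp_pos: [0.6864, 0.0461, 0.0701]
orientation: [0.0, 0.707, 0.707, 0.0]
wrist_force: [0.7, 0.5, -0.1]
finger_gap: 0.0416
```

View pics/s2.png

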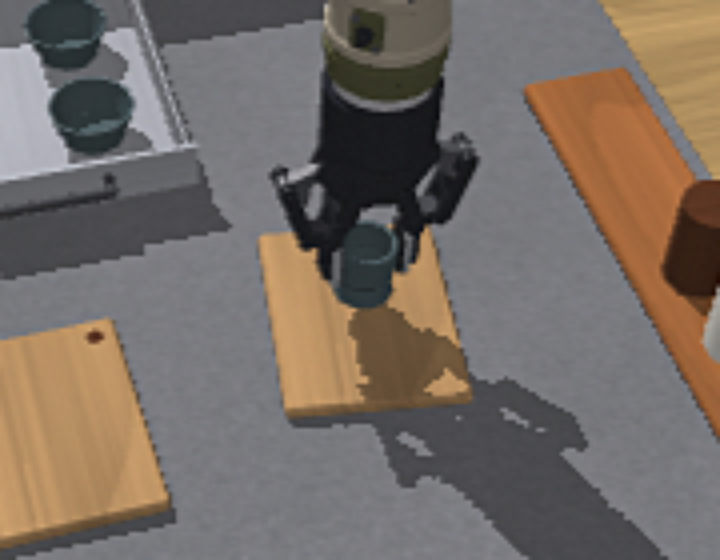

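```bash
python3 -m crank '[[0,0,8,0,0,0,0.3],[0,0,6,0,0,0,0.3],[0,0,4,0,0,0,0.3],[0,0,2,0,0,0,0.3],[0,0,1,0,0,0,0.3],[0,0,0,0,0,0,0.3],[0,0,0,0,0,0,0.3],[0,0,0,0,0,0,0.3]]'
```

```text
clock: 7.2
tcp_pos: [0.6864, 0.0462, 0.0492]
orientation: [0.0, 0.707, 0.707, 0.0]
wrist_force: [0.3, 0.2, -0.3]
finger_gap: 0.0421
```

```bash
python3 -m crank '[[0,0,1,0,0,0,0.3],[0,0,0.5,0,0,0,0.3],[0,0,0,0,0,0,0.3],[0,0,0,0,0,0,0.3],[0,0,0,0,0,0,0.6],[0,0,0,0,0,0,0.75],[0,0,0,0,0,0,0.78],[0,0,0,0,0,0,0.78]]'
```

```text
clock: 8.2
tcp_pos: [0.6863, 0.0461, 0.0473]
orientation: [-0.0, 0.707, 0.707, -0.0]
wrist_force: [-0.0, 0.1, -0.2]
finger_gap: 0.0667
```

```bash
python3 -m crank '[[0,0,-20,0,0,0,0.78],[0,0,-40,0,0,0,0.78],[0,0,-40,0,0,0,0.78],[38,-42,0,0,0,0,0.78],[38,-42,0,0,0,0,0.78],[38,-42,0,0,0,0,0.78],[38,-42,0,0,0,0,0.78],[38,-42,0,0,0,0,0.78]]'; python3 - <<'E'
from h import *
cv2.imwrite("pics/t3.png",read_camera("top"))
cv2.imwrite("pics/s3.png",cv2.resize(read_camera("side")[100:240,270:450],None,fx=4,fy=4))
E
```

```text
clock: 9.2
tcp_pos: [0.475, 0.2372, 0.1477]
orientation: [0.0, 0.707, 0.707, 0.0]
wrist_force: [-0.3, 0.4, 0.8]
finger_gap: 0.0667
```

View pics/s3.png

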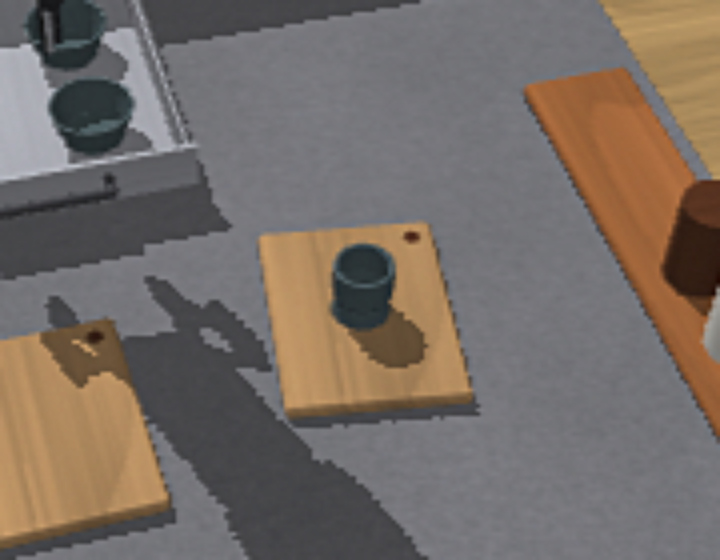

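View pics/t3.png

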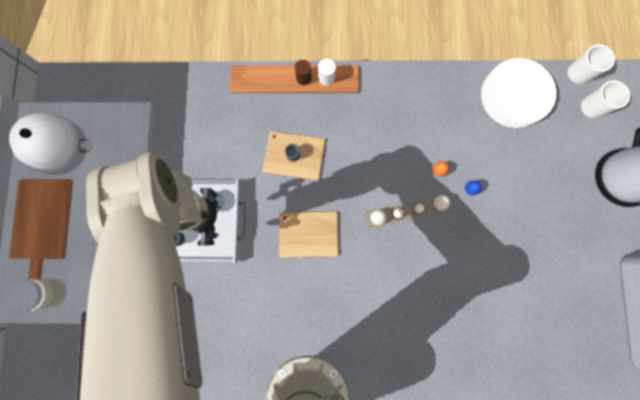

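```bash
python3 -m crank '[[46,-13.7,0,0,0,0,0.78],[46,-13.7,0,0,0,0,0.78],[47,-13.7,0,0,0,0,0.78],[0,0,30,0,0,0,0.78],[0,0,30,0,0,0,0.78],[0,0,20,0,0,0,0.78],[0,0,10,0,0,0,0.78],[0,0,6,0,0,0,0.78]]'
```

```text
clock: 10.3
tcp_pos: [0.4358, 0.375, 0.0513]
orientation: [0.0, 0.707, 0.707, 0.0]
wrist_force: [0.4, 0.3, -0.1]
finger_gap: 0.0668
```

```bash
python3 -m crank '[[0,0,0,0,0,0,0.3],[0,0,0,0,0,0,0.3],[0,0,0,0,0,0,0.3],[0,0,0,0,0,0,0.3],[0,0,0,0,0,0,0.3],[0,0,0,0,0,0,0.3],[0,0,0,0,0,0,0.3],[0,0,0,0,0,0,0.3]]'
```

```text
clock: 11.3
tcp_pos: [0.4358, 0.3755, 0.0522]
orientation: [0.0, 0.707, 0.707, 0.001]
wrist_force: [0.0, -0.3, 4.8]
finger_gap: 0.042
```

```bash
python3 -m crank '[[0,0,-20,0,0,0,0.3],[0,0,-40,0,0,0,0.3],[0,0,-40,0,0,0,0.3],[-20,0,0,0,0,0,0.3],[-54,3,0,0,0,0,0.3],[-54,3,0,0,0,0,0.3],[-54,3,0,0,0,0,0.3],[-54,3,0,0,0,0,0.3]]'; python3 - <<'E'
from h import *
cv2.imwrite("pics/s4.png",cv2.resize(read_camera("side")[60:240,180:400],None,fx=3.5,fy=3.3))
E
```

```text
clock: 12.3
tcp_pos: [0.4458, 0.137, 0.15]
orientation: [-0.001, 0.707, 0.707, -0.001]
wrist_force: [0.7, -0.4, -0.5]
finger_gap: 0.0417
```

View pics/s4.png

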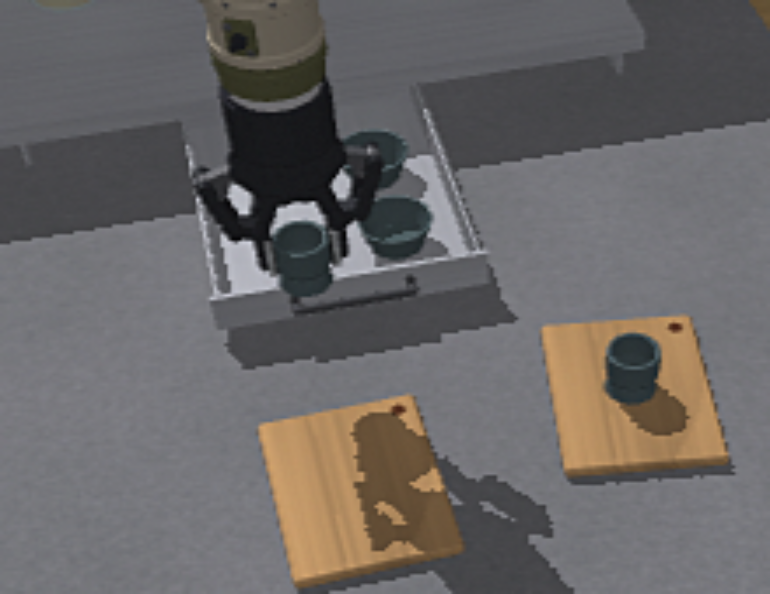

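```bash
python3 -m crank '[[-54,3,0,0,0,0,0.3],[-54,0,0,0,0,0,0.3],[-30.5,0,20,0,0,0,0.3],[0,0,30,0,0,0,0.3],[0,0,25,0,0,0,0.3],[0,0,10,0,0,0,0.3],[0,0,5,0,0,0,0.3],[0,0,0,0,0,0,0.3]]'
```

```text
clock: 13.35
tcp_pos: [0.4502, 0.0008, 0.0616]
orientation: [-0.0, 0.707, 0.707, 0.0]
wrist_force: [-0.2, 0.7, 0.4]
finger_gap: 0.0415
```

```bash
python3 -m crank '[[0,1,5,0,0,0,0.3],[0,0,4,0,0,0,0.3],[0,0,2,0,0,0,0.3],[0,0,1,0,0,0,0.3],[0,0,0.5,0,0,0,0.3],[0,0,0.5,0,0,0,0.3],[0,0,0,0,0,0,0.3],[0,0,0,0,0,0,0.3]]'
```

```text
clock: 14.35
tcp_pos: [0.4512, 0.0007, 0.0492]
orientation: [0.0, 0.707, 0.707, 0.0]
wrist_force: [-3.3, 0.2, 6.5]
finger_gap: 0.0417
```

```bash
python3 -m crank '[[0,0,0,0,0,0,0.6],[0,0,0,0,0,0,0.78],[0,0,0,0,0,0,0.78],[0,0,-20,0,0,0,0.78],[0,0,-50,0,0,0,0.78],[0,0,-50,0,0,0,0.78],[-50,10,0,0,0,0,0.78],[-50,10,0,0,0,0,0.78]]'
```

```text
clock: 15.35
tcp_pos: [0.4721, -0.1002, 0.1696]
orientation: [0.001, 0.706, 0.708, 0.001]
wrist_force: [0.5, -0.1, 0.2]
finger_gap: 0.0667
```

```bash
python3 -m crank '[[-50,10,0,0,0,-6.6,0.78],[0,0,0,0,0,-6.6,0.78],[0,0,0,0,0,0,0.78],[0,0,0,0,0,0,0.78],[0,0,0,0,0,0,0.78],[0,0,0,0,0,0,0.78],[0,0,0,0,0,0,0.78],[0,0,0,0,0,0,0.78]]'; python3 - <<'E'
from h import *
cv2.imwrite("pics/t5.png",read_camera("top"))
cv2.imwrite("pics/s5.png",read_camera("side"))
E
```

```text
clock: 16.35
tcp_pos: [0.4812, -0.1492, 0.1685]
orientation: [0.0, 0.621, 0.784, 0.0]
wrist_force: [-0.0, -0.4, 0.4]
finger_gap: 0.0666
```

View pics/t5.png

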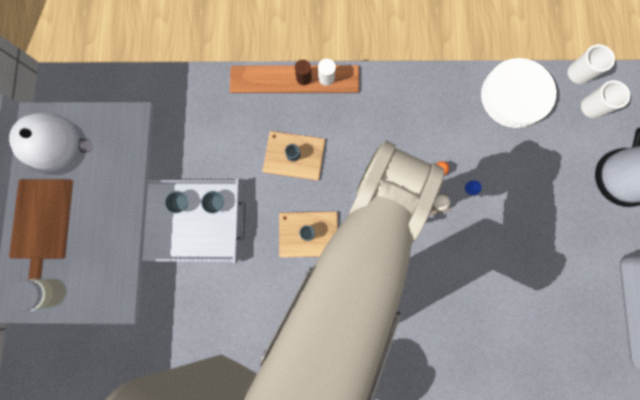

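View pics/s5.png

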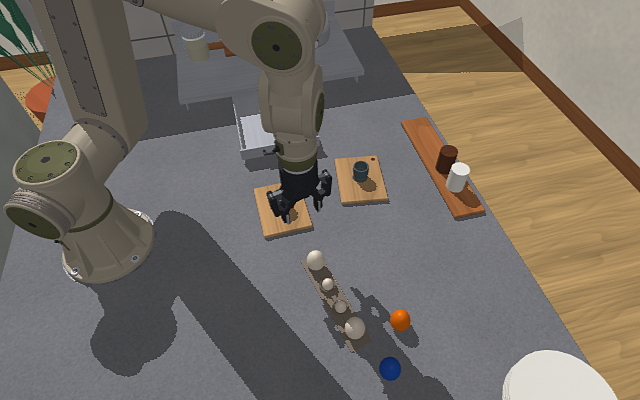

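```bash
python3 - <<'E'
from h import *
t=cv2.imread("pics/t5.png");s=cv2.imread("pics/s5.png")
a=cv2.resize(t[130:260,260:345],None,fx=4.5,fy=4.5,interpolation=cv2.INTER_CUBIC)
b=cv2.resize(s[150:195,330:400],None,fx=5.5,fy=5.5,interpolation=cv2.INTER_CUBIC)
H=max(a.shape[0],b.shape[0]);o=np.zeros((H,a.shape[1]+b.shape[1],3),np.uint8);o[:a.shape[0],:a.shape[1]]=a;o[:b.shape[0],a.shape[1]:]=b
cv2.imwrite("pics/c5.png",o);print(a.shape)
# dark cup blob
for (x0,y0,x1,y1) in((275,140,312,172),(290,218,330,250)):
    h=cv2.cvtColor(t[y0:y1,x0:x1],cv2.COLOR_BGR2HSV);m=((h[...,0]>75)&(h[...,0]<110)&(h[...,2]<130)).astype(np.uint8)
    k,l,st,ce=cv2.connectedComponentsWithStats(m);i=1+np.argmax(st[1:,4]);print(st[i]+[x0,y0,0,0,0],ce[i]+[x0,y0])
E
```

```text
(585, 382, 3)
[286 145  13  15 154] [292.38961039 152.09090909]
[301 227  13  13 141] [307.12765957 232.73049645]
```

View pics/c5.png

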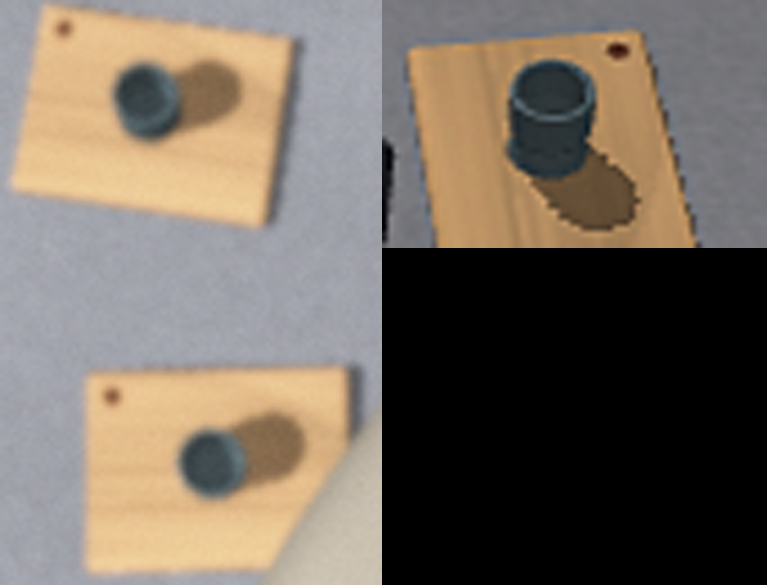

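```bash
python3 -m crank '[[-20,5.3,10,0,0,0,0.78],[-29.4,0,20,0,0,0,0.78],[0,0,20,0,0,0,0.78],[0,0,20,0,0,0,0.78],[0,0,0,0,0,0,0.78],[0,0,0,0,0,0,0.78],[0,0,0,0,0,0,0.78],[0,0,0,0,0,0,0.78]]'; python3 - <<'E'
from h import *
cv2.imwrite("pics/s6.png",cv2.resize(read_camera("side")[170:350,260:400],None,fx=4,fy=3.3))
E
```

```text
clock: 17.45
tcp_pos: [0.4982, -0.1965, 0.0993]
orientation: [0.001, 0.621, 0.784, 0.0]
wrist_force: [-0.2, 0.0, -0.2]
finger_gap: 0.0666
```

View pics/s6.png

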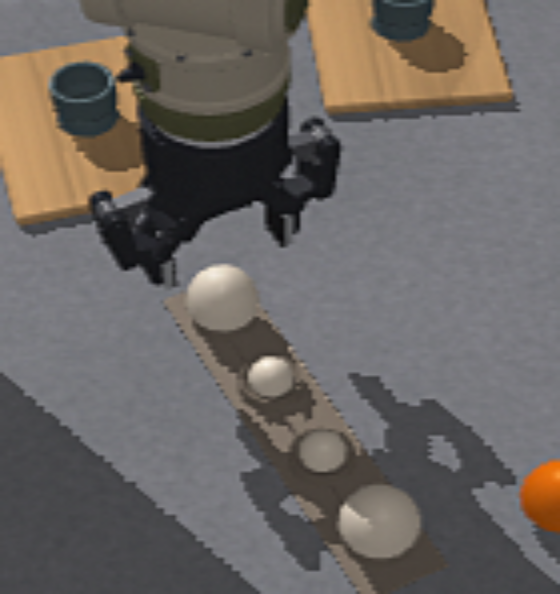

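```bash
python3 - <<'E'
from h import *
print(ray("top",292.0,151.2,.057),ray("side",360.6,166.1,.057),ray("top",306.7,232,.057))
E
python3 -m crank '[[0,0,20,0,0,0,0.78],[0,0,20,0,0,0,0.78],[0,0,12,0,0,0,0.78],[0,0,5,0,0,0,0.78],[0,0,2,0,0,0,0.78],[0,0,0,0,0,0,0.78],[0,0,0,0,0,0,0.78],[0,0,0,0,0,0,0.78]]'; python3 - <<'E'
from h import *
cv2.imwrite("pics/s7.png",cv2.resize(read_camera("side")[170:350,260:400],None,fx=4,fy=3.3))
E
```

```text
[0.68518133 0.04733063 0.057     ] [0.68560961 0.04578116 0.057     ] [0.45367998 0.00298589 0.057     ]
clock: 18.5
tcp_pos: [0.4979, -0.1964, 0.0399]
orientation: [0.0, 0.621, 0.784, 0.0]
wrist_force: [0.1, 0.6, 1.0]
finger_gap: 0.0668
```

View pics/s7.png

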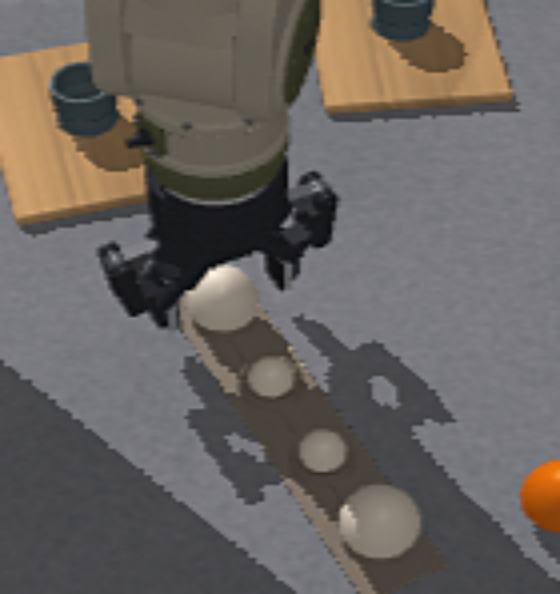

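```bash
python3 -m crank '[[0,0,0,0,0,0,0.25],[0,0,0,0,0,0,0.25],[0,0,0,0,0,0,0.25],[0,0,0,0,0,0,0.25],[0,0,0,0,0,0,0.25],[0,0,0,0,0,0,0.25],[0,0,0,0,0,0,0.25],[0,0,0,0,0,0,0.25]]' 35
```

```text
clock: 19.55
tcp_pos: [0.4965, -0.1965, 0.0399]
orientation: [-0.001, 0.621, 0.783, -0.001]
wrist_force: [-5.3, -1.5, 5.7]
finger_gap: 0.0422
```

```bash
python3 -m crank '[[0,0,-4,0,0,0,0.25],[0,0,-8,0,0,0,0.25],[0,0,-10,0,0,0,0.25],[0,0,0,0,0,0,0.25],[0,0,0,0,0,0,0.25],[0,0,0,0,0,0,0.25],[0,0,0,0,0,0,0.25],[0,0,0,0,0,0,0.25]]'; python3 - <<'E'
from h import *
cv2.imwrite("pics/s8.png",cv2.resize(read_camera("side")[170:350,260:400],None,fx=4,fy=3.3))
E
```

```text
clock: 20.55
tcp_pos: [0.4975, -0.1961, 0.0613]
orientation: [-0.0, 0.621, 0.784, 0.0]
wrist_force: [0.5, 0.5, -0.6]
finger_gap: 0.0425
```

View pics/s8.png

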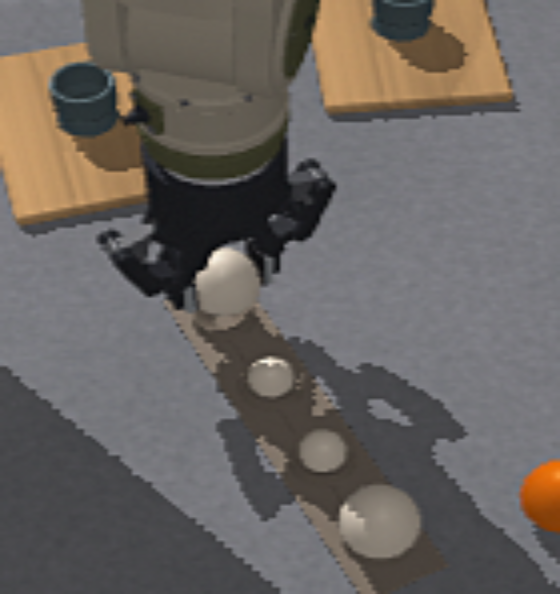

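```bash
python3 - <<'E'
from h import *
s=cv2.imread("pics/s8.png")
cv2.imwrite("pics/c8.png",cv2.resize(s[40:150,20:180],None,fx=4,fy=4*4/3.3))
print(ray("side",280.5,194.4,.057))
E
```

```text
[0.45247283 0.00189895 0.057     ]
```

View pics/c8.png

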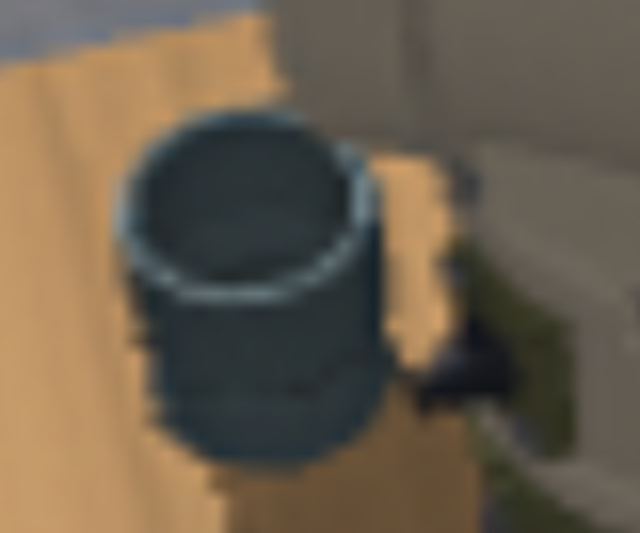

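```bash
python3 -m crank '[[0,0,-25,0,0,0,0.25],[0,0,-35,0,0,0,0.25],[25,0,0,0,0,0,0.25],[40,0,0,0,0,0,0.25],[45,0,0,0,0,0,0.25],[45,0,0,0,0,0,0.25],[33,1,0,0,0,0,0.25],[15,0,0,0,0,0,0.25]]'
```

```text
clock: 21.6
tcp_pos: [0.4505, 0.0038, 0.1206]
orientation: [-0.001, 0.62, 0.784, -0.0]
wrist_force: [0.7, 0.1, -0.9]
finger_gap: 0.0425
```

```bash
python3 -m crank '[[0,0,10,0,0,0,0.25],[0,0,8,0,0,0,0.25],[0,0,5,0,0,0,0.25],[0,0,0,0,0,0,0.25],[0,0,0,0,0,0,0.25],[0,0,0,0,0,0,0.25],[0,0,0,0,0,0,0.25],[0,0,0,0,0,0,0.25]]'; python3 - <<'E'
from h import *
cv2.imwrite("pics/s9.png",cv2.resize(read_camera("side")[130:250,220:380],None,fx=5,fy=5))
E
```

```text
clock: 22.6
tcp_pos: [0.4524, 0.0017, 0.0986]
orientation: [0.0, 0.621, 0.784, 0.0]
wrist_force: [0.9, 0.1, 0.8]
finger_gap: 0.0425
```

View pics/s9.png

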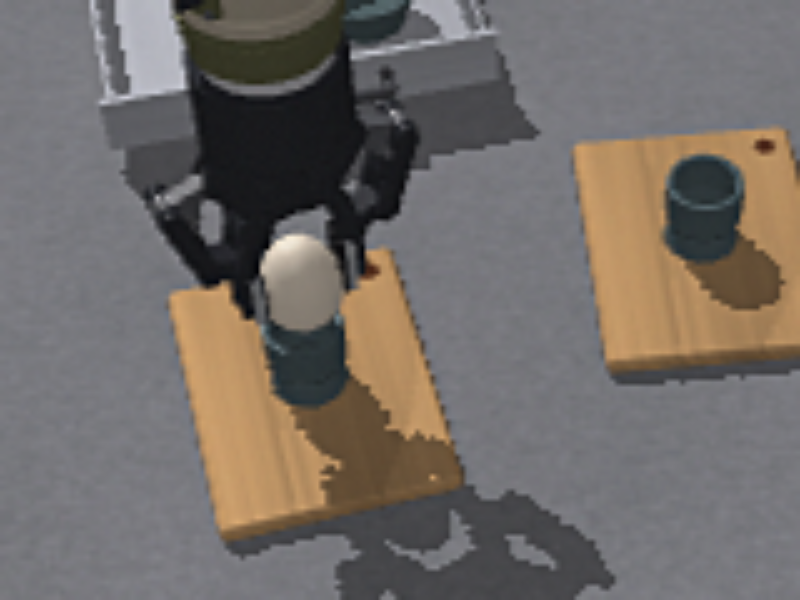

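```bash
python3 -m crank '[[0,0,5,0,0,0,0.25],[0,0,5,0,0,0,0.25],[0,0,4,0,0,0,0.25],[0,0,2,0,0,0,0.25],[0,0,1,0,0,0,0.25],[0,0,1,0,0,0,0.25],[0,0,0,0,0,0,0.25],[0,0,0,0,0,0,0.25]]'
```

```text
clock: 23.65
tcp_pos: [0.4528, 0.0017, 0.0812]
orientation: [0.0, 0.621, 0.784, 0.0]
wrist_force: [-0.8, 1.1, 5.6]
finger_gap: 0.0421
```

```bash
python3 -m crank '[[0,0,0.5,0,0,0,0.25],[0,0,0.5,0,0,0,0.25],[0,0,0,0,0,0,0.25],[0,0,0,0,0,0,0.25],[0,0,0,0,0,0,0.25],[0,0,0,0,0,0,0.25],[0,0,0,0,0,0,0.25],[0,0,0,0,0,0,0.25]]'; python3 - <<'E'
from h import *
cv2.imwrite("pics/s10.png",cv2.resize(read_camera("side")[130:250,220:380],None,fx=5,fy=5))
E
```

```text
clock: 24.65
tcp_pos: [0.4531, 0.0018, 0.0809]
orientation: [0.001, 0.621, 0.784, 0.001]
wrist_force: [-2.5, 1.8, 11.1]
finger_gap: 0.0423
```

View pics/s10.png

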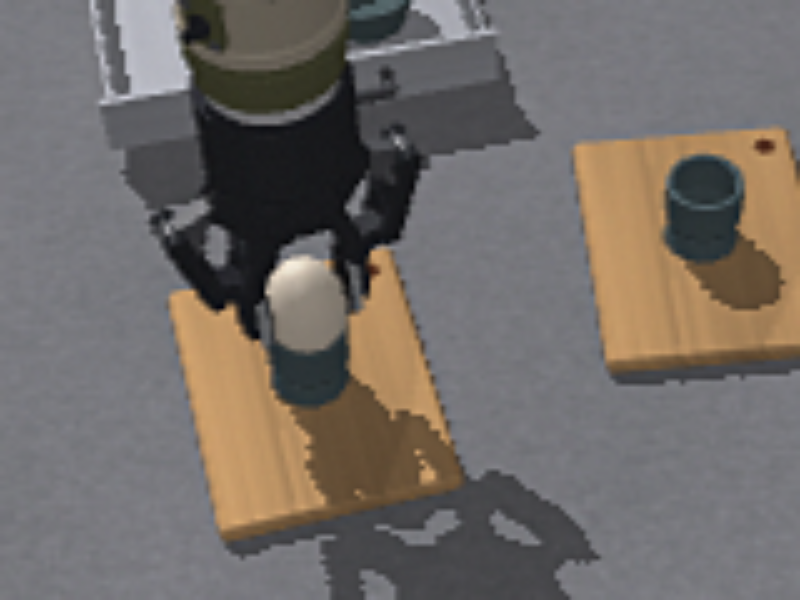

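```bash
python3 -m crank '[[0,0,-0.5,0,0,0,0.25],[0,0,0,0,0,0,0.55],[0,0,0,0,0,0,0.65],[0,0,0,0,0,0,0.78],[0,0,0,0,0,0,0.78],[0,0,0,0,0,0,0.78],[0,0,0,0,0,0,0.78],[0,0,0,0,0,0,0.78]]'; python3 - <<'E'
from h import *
cv2.imwrite("pics/s11.png",cv2.resize(read_camera("side")[130:250,220:380],None,fx=5,fy=5))
E
```

```text
clock: 25.7
tcp_pos: [0.4523, 0.0017, 0.08]
orientation: [-0.0, 0.621, 0.784, 0.0]
wrist_force: [0.1, 0.4, 0.3]
finger_gap: 0.0665
```

View pics/s11.png

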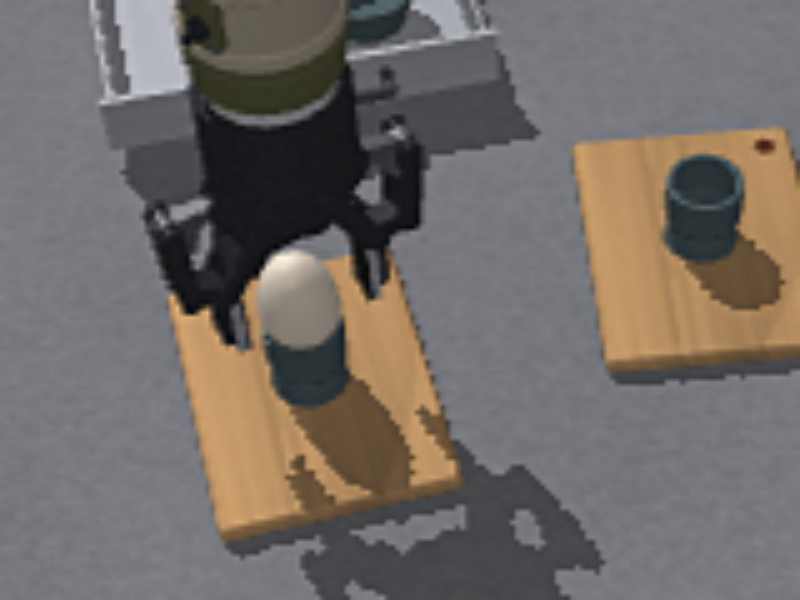

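```bash
python3 -m crank '[[0,0,-15,0,0,0,0.78],[0,0,-35,0,0,0,0.78],[0,0,-40,0,0,0,0.78],[-50,0,0,0,0,0,0.78],[-60,0,0,0,0,0,0.78],[-60,0,0,0,0,0,0.78],[-60,0,0,0,0,0,0.78],[-60,0,0,0,0,0,0.78]]'; python3 - <<'E'
from h import *
cv2.imwrite("pics/s12.png",cv2.resize(read_camera("side")[130:250,220:380],None,fx=5,fy=5))
E
```

```text
clock: 26.75
tcp_pos: [0.5187, -0.2827, 0.17]
orientation: [0.0, 0.621, 0.784, 0.0]
wrist_force: [0.5, 0.1, 0.8]
finger_gap: 0.0666
```

View pics/s12.png

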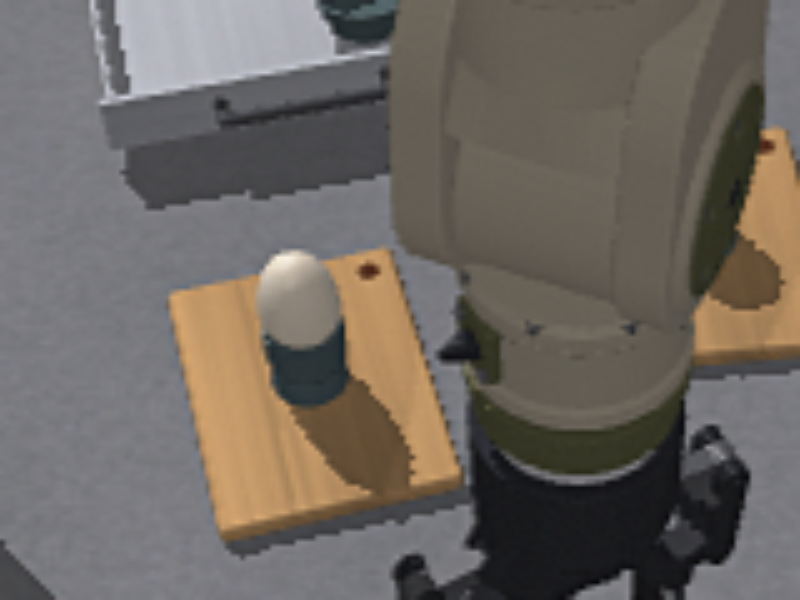

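```bash
python3 -m crank '[[-50,-1,0,0,0,0,0.78],[-40,0,10,0,0,0,0.78],[-10,0,30,0,0,0,0.78],[0,0,30,0,0,0,0.78],[0,0,0,0,0,0,0.78],[0,0,0,0,0,0,0.78],[0,0,0,0,0,0,0.78],[0,0,0,0,0,0,0.78]]'; python3 - <<'E'
from h import *
cv2.imwrite("pics/s13.png",cv2.resize(read_camera("side")[220:380,280:440],None,fx=4,fy=3.6))
E
```

```text
clock: 27.8
tcp_pos: [0.541, -0.3786, 0.1015]
orientation: [0.001, 0.621, 0.784, -0.0]
wrist_force: [-0.3, -1.1, -0.1]
finger_gap: 0.0669
```

View pics/s13.png

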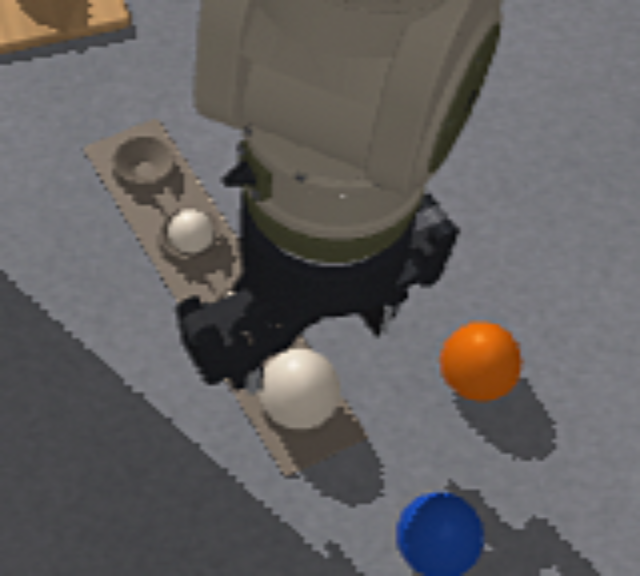

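```bash
python3 -m crank '[[0,0,20,0,0,0,0.78],[0,0,20,0,0,0,0.78],[0,0,13,0,0,0,0.78],[0,0,6,0,0,0,0.78],[0,0,2,0,0,0,0.78],[0,0,0,0,0,0,0.78],[0,0,0,0,0,0,0.78],[0,0,0,0,0,0,0.78]]'; python3 - <<'E'
from h import *
cv2.imwrite("pics/s14.png",cv2.resize(read_camera("side")[220:380,280:440],None,fx=4,fy=3.6))
E
```

```text
clock: 28.85
tcp_pos: [0.5405, -0.3784, 0.0395]
orientation: [0.0, 0.621, 0.784, 0.0]
wrist_force: [-0.3, -0.2, 0.0]
finger_gap: 0.0667
```

View pics/s14.png

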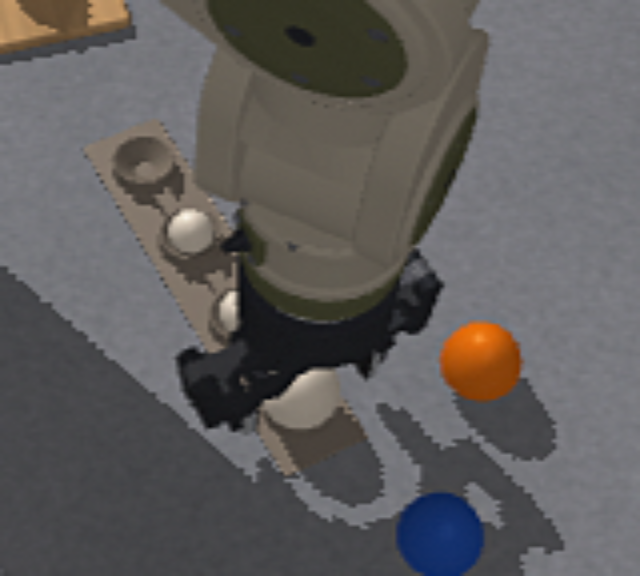

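```bash
python3 -m crank '[[0,0,0,0,0,0,0.25],[0,0,0,0,0,0,0.25],[0,0,0,0,0,0,0.25],[0,0,0,0,0,0,0.25],[0,0,0,0,0,0,0.25],[0,0,0,0,0,0,0.25],[0,0,0,0,0,0,0.25],[0,0,0,0,0,0,0.25]]' 35
```

```text
clock: 29.9
tcp_pos: [0.5392, -0.3786, 0.0395]
orientation: [-0.001, 0.622, 0.783, -0.001]
wrist_force: [-4.6, -0.8, 5.4]
finger_gap: 0.0427
```

```bash
python3 -m crank '[[0,0,-4,0,0,0,0.25],[0,0,-8,0,0,0,0.25],[0,0,-15,0,0,0,0.25],[0,0,-25,0,0,0,0.25],[0,0,-30,0,0,0,0.25],[0,0,0,0,0,0,0.25],[0,0,0,0,0,0,0.25],[0,0,0,0,0,0,0.25]]'; python3 - <<'E'
from h import *
cv2.imwrite("pics/s15.png",cv2.resize(read_camera("side")[220:380,280:440],None,fx=4,fy=3.6))
E
```

```text
clock: 30.9
tcp_pos: [0.5397, -0.3777, 0.1197]
orientation: [-0.001, 0.621, 0.784, 0.0]
wrist_force: [-0.4, -0.8, -0.9]
finger_gap: 0.0419
```

View pics/s15.png

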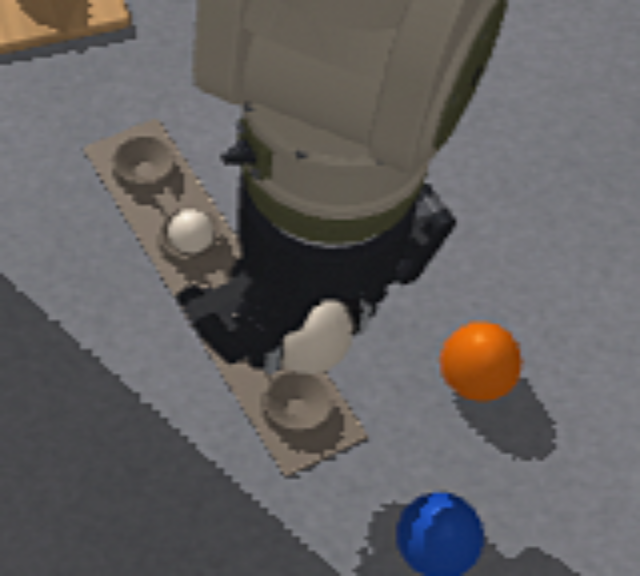

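```bash
python3 -m crank '[[12,8,0,0,0,0,0.25],[25,16,0,0,0,0,0.25],[36,22.6,0,0,0,0,0.25],[36,22.6,0,0,0,0,0.25],[36,22.6,0,0,0,0,0.25],[36,22.6,0,0,0,0,0.25],[36,22.6,0,0,0,0,0.25],[36,22.6,0,0,0,0,0.25]]'
```

```text
clock: 31.95
tcp_pos: [0.638, -0.0931, 0.1206]
orientation: [-0.0, 0.621, 0.784, 0.0]
wrist_force: [0.0, 0.0, -0.4]
finger_gap: 0.0426
```

```bash
python3 -m crank '[[36,22.6,0,0,0,0,0.25],[36,22.6,0,0,0,0,0.25],[30,18.6,0,0,0,0,0.25],[18,11,0,0,0,0,0.25],[7,4.5,0,0,0,0,0.25],[0,0,0,0,0,0,0.25],[0,0,0,0,0,0,0.25],[0,0,0,0,0,0,0.25]]'; python3 - <<'E'
from h import *
cv2.imwrite("pics/s16.png",cv2.resize(read_camera("side")[90:230,300:440],None,fx=5,fy=4.2))
cv2.imwrite("pics/t16.png",cv2.resize(read_camera("top")[100:260,250:450],None,fx=4,fy=3.7))
E
```

```text
clock: 32.95
tcp_pos: [0.6861, 0.045, 0.1211]
orientation: [0.0, 0.622, 0.783, -0.0]
wrist_force: [0.6, -0.7, -0.9]
finger_gap: 0.0422
```

View pics/s16.png

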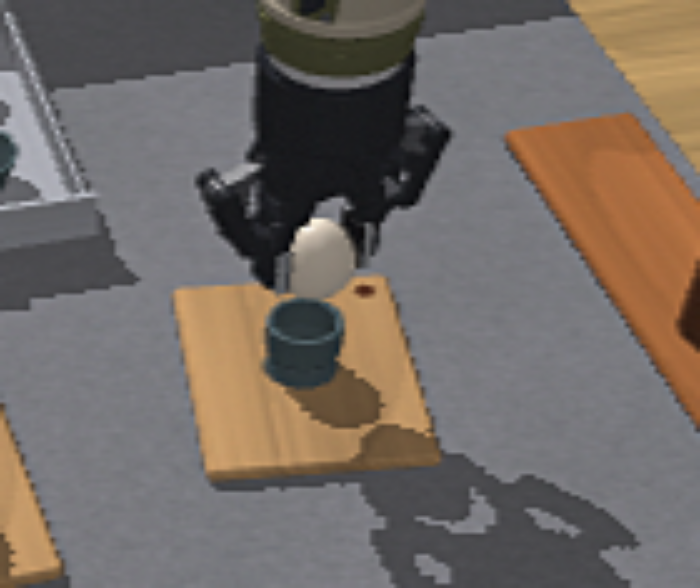

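View pics/t16.png

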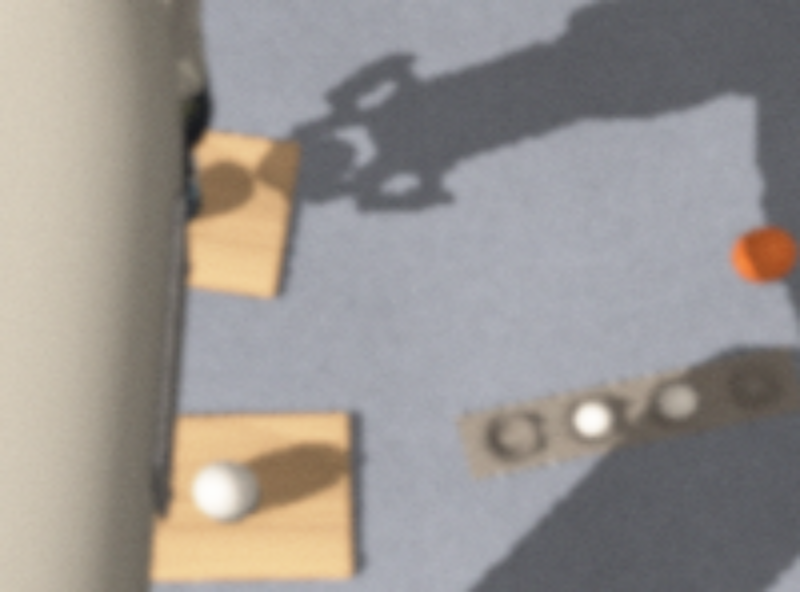

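```bash
python3 - <<'E'
from h import *
for h in (.111,.1145,.146): print(proj("side",[.6861,.045,h]))
print(ray("side",363.8,151,.1145))
for h in(.057,.012): print(proj("side",[.6858,.0462,h]))
E
```

```text
[362.10061824 152.25242293]
[362.18468055 151.30684233]
[362.96058838 142.57899048]
[0.69058971 0.04500672 0.1145    ]
[360.62027812 165.98068171]
[359.65810143 176.89128754]
```

```bash
python3 -m crank '[[1,0,6,0,0,0,0.25],[0,0,8,0,0,0,0.25],[0,0,6,0,0,0,0.25],[0,0,0,0,0,0,0.25],[0,0,0,0,0,0,0.25],[0,0,0,0,0,0,0.25],[0,0,0,0,0,0,0.25],[0,0,0,0,0,0,0.25]]'; python3 - <<'E'
from h import *
cv2.imwrite("pics/s17.png",cv2.resize(read_camera("side")[120:210,320:410],None,fx=6.6,fy=6.6))
E
```

```text
clock: 34.05
tcp_pos: [0.686, 0.0472, 0.1012]
orientation: [0.0, 0.621, 0.784, 0.0]
wrist_force: [0.5, 0.3, -0.7]
finger_gap: 0.0428
```

View pics/s17.png

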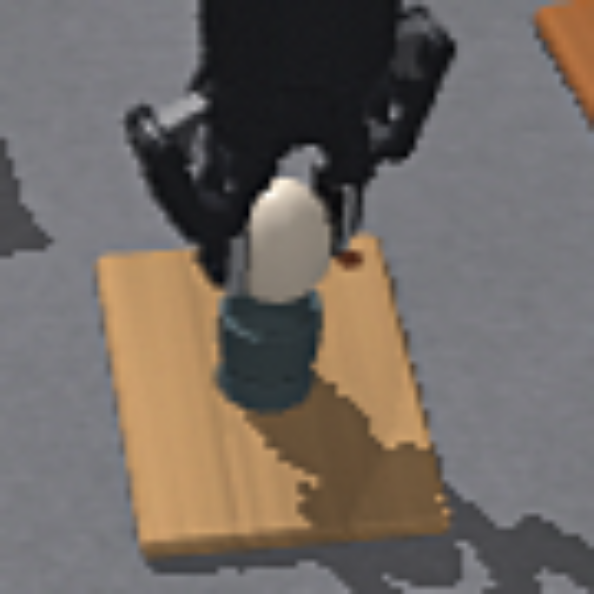

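```bash
python3 -m crank '[[-0.5,0,5,0,0,0,0.25],[0,0,5,0,0,0,0.25],[0,0,4,0,0,0,0.25],[0,0,2.5,0,0,0,0.25],[0,0,1.5,0,0,0,0.25],[0,0,1,0,0,0,0.25],[0,0,0,0,0,0,0.25],[0,0,0,0,0,0,0.25]]'
```

```text
clock: 35.1
tcp_pos: [0.6862, 0.0467, 0.0822]
orientation: [0.0, 0.621, 0.784, 0.0]
wrist_force: [0.8, 0.5, -0.1]
finger_gap: 0.0423
```

```bash
python3 -m crank '[[0,0,1,0,0,0,0.25],[0,0,0.5,0,0,0,0.25],[0,0,0.5,0,0,0,0.25],[0,0,0.5,0,0,0,0.25],[0,0,0,0,0,0,0.25],[0,0,0,0,0,0,0.25],[0,0,0,0,0,0,0.25],[0,0,0,0,0,0,0.25]]'
```

```text
clock: 36.1
tcp_pos: [0.6865, 0.0468, 0.0801]
orientation: [0.0, 0.621, 0.784, 0.0]
wrist_force: [-0.1, 1.5, 4.9]
finger_gap: 0.0424
```

Contact at the expected height; release gently.

```bash
python3 -m crank '[[0,0,0.3,0,0,0,0.25],[0,0,0,0,0,0,0.25],[0,0,0,0,0,0,0.55],[0,0,0,0,0,0,0.65],[0,0,0,0,0,0,0.78],[0,0,0,0,0,0,0.78],[0,0,0,0,0,0,0.78],[0,0,0,0,0,0,0.78]]'; python3 - <<'E'
from h import *
cv2.imwrite("pics/s18.png",cv2.resize(read_camera("side")[120:210,320:410],None,fx=6.6,fy=6.6))
E
```

```text
clock: 37.1
tcp_pos: [0.6861, 0.0467, 0.0792]
orientation: [0.0, 0.621, 0.784, 0.0]
wrist_force: [0.8, -0.5, 0.5]
finger_gap: 0.0663
```

View pics/s18.png

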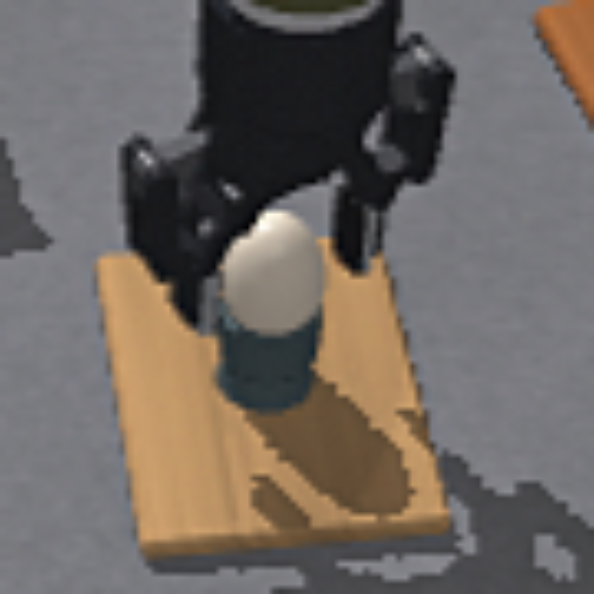

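```bash
python3 -m crank '[[0,0,-15,0,0,0,0.78],[0,0,-35,0,0,0,0.78],[0,0,-50,0,0,0,0.78],[-40,-26,-20,0,0,0,0.78],[-50,-30,0,0,0,0,0.78],[-50,-30,0,0,0,0,0.78],[-50,-30,0,0,0,0,0.78],[-50,-30,0,0,0,0,0.78]]'
python3 -m crank '[[-50,-30,0,0,0,0,0.78],[-40,-20,0,0,0,0,0.78],[0,0,0,0,0,0,0.78],[0,0,0,0,0,0,0.78],[0,0,0,0,0,0,0.78],[0,0,0,0,0,0,0.78],[0,0,0,0,0,0,0.78],[0,0,0,0,0,0,0.78]]'
python3 - <<'E'
from h import *
t=read_camera("top");s=read_camera("side")
cv2.imwrite("pics/t19.png",t);cv2.imwrite("pics/s19.png",s)
cv2.imwrite("pics/s19b.png",cv2.resize(s[130:250,230:400],None,fx=4.7,fy=4.7))
E
```

```text
clock: 38.15
tcp_pos: [0.5982, -0.2221, 0.2008]
orientation: [0.001, 0.621, 0.784, 0.0]
wrist_force: [1.1, -0.6, -0.8]
finger_gap: 0.0669
clock: 39.15
tcp_pos: [0.5707, -0.3189, 0.1992]
orientation: [-0.0, 0.621, 0.784, 0.0]
wrist_force: [0.6, 0.6, 0.3]
finger_gap: 0.0666
```

View pics/t19.png

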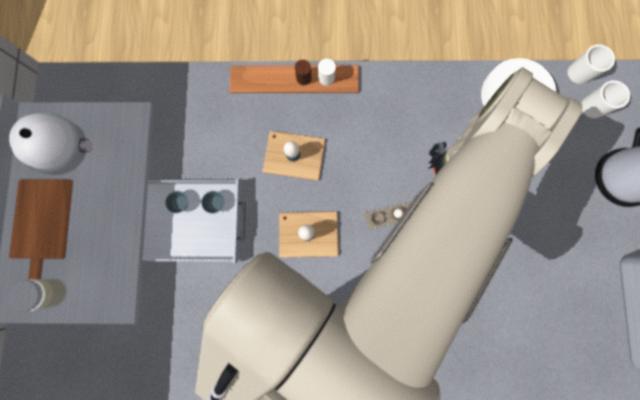

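View pics/s19b.png

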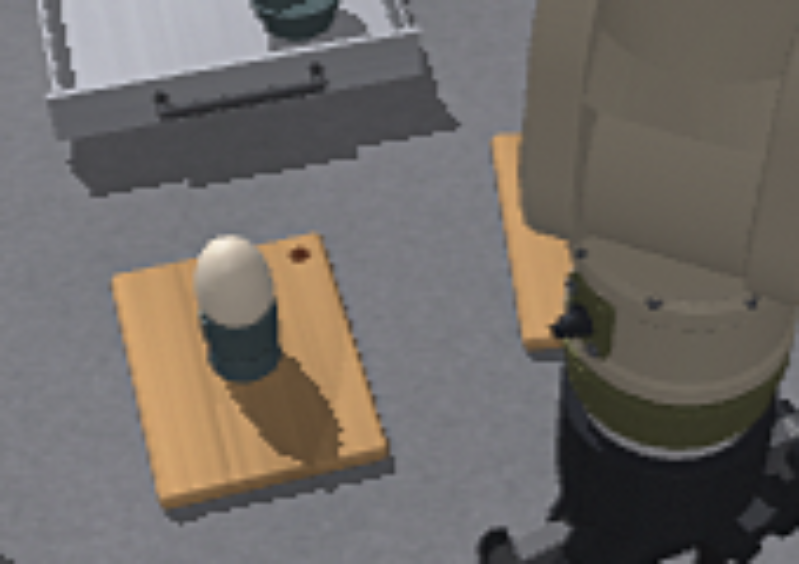

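```bash
python3 - <<'E'
from h import *
t=cv2.imread("pics/t19.png")
a=cv2.resize(t[130:260,260:345],None,fx=4.5,fy=4.5,interpolation=cv2.INTER_CUBIC)
for p in((.6858,.0462),(.452,.0015)):
    for h,r in((.057,.022),(.0745,.022)):
        q=(proj("top",[*p,h])-[260,130])*4.5+2; cv2.circle(a,tuple(int(v) for v in q),2,(0,0,255) if h<.06 else (255,0,0),-1)
cv2.imwrite("pics/t19b.png",a)
E
```

```text
(no output)
```

View pics/t19b.png

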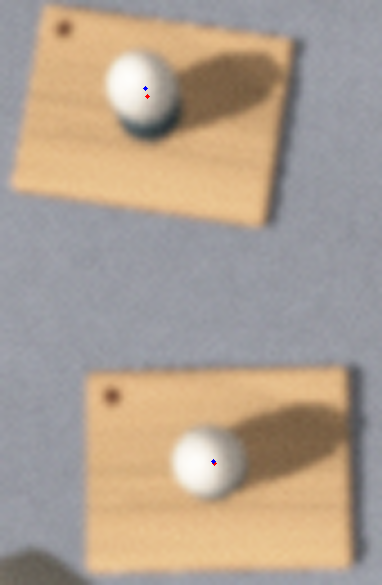

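```bash
python3 -c "
from workcell import *
print(get_state()['clock']);print(hand_in())"
```

```text
39.25
the job is handed in; nothing more can be done
None
```

Breakfast is laid: both tall egg cups are out of the drawer, one on each breakfast board, with a hen's egg blunt end down in each. I handed the job in at 39.3 s; no verdict came back.

- **Cups:** my estimates put each cup within about 3 mm of its board's centre, and both look upright. After the cups were placed, the top and side cameras and the arm's own reading differed by 1–2 mm. I used values between them when setting the eggs.
- **Eggs:** each touched its cup rim at the expected height (tool point about 80–81 mm above the work surface), with about 5–11 N on the wrist. In the last top picture both are centred to within about 1 pixel (2–3 mm). The egg on the near board may lean a few degrees, well inside the 0.4 rad limit. Neither egg was dropped.
- **Left alone:** both baking cups were in place in the last top picture. The last picture showed only one quail egg because the arm hid the other; both were in their pockets in the picture taken after the second hen's egg was lifted.
- **Not checked at the end:** the arm also hid the far board in the last side picture. That cup and egg were checked at the end from the top view only, and in the side view just after release.

The gripper was clear of everything at hand-in.

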